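# Slide a ceramic scent disc home into its recess

### The arm

A 7-joint arm with a two-finger parallel gripper is mounted at the origin on the work surface. World frame = base frame: x ahead of the robot, y to its left, z up, the work surface at z = 0. Lengths are in m, angles in rad, forces in N, time in s.
With the tool pointing down it reaches from about 0.425 to 0.875 m from the base axis. Payload 4.7 kg.
Tool frame: the origin (TCP) lies at the very end of the fingers, on their centre line; the grasp point (between the pads) lies behind it (ctrl.tcp_to_grasp is the y of the grasp point in the tool frame, in m); y points along the fingers, x is the direction in which the jaws open and shut, and the axes are right-handed (so a half turn about y gives the same grasp; the last joint's range is limited). The gripper opens to 87 mm and grips with 3 to 60 N. Pads are 19 mm wide; open, the fingers measure 117 mm over their backs; the gripper's body (75 mm by 190 mm) begins 51 mm behind the grasp point.
Start: joints at [-1.229, 0.321, -0.07, 1.45, 0.023, 1.371, -0.057], TCP at [0.209, 0.615, 0.223] pointing down, gripper open.
Joint ranges: [-2.86, 2.86], [-0.3, 2.09], [-1.38, 1.24], [0.06, 2.45], [-1.56, 4.7], [0.09, 2.05], [-2.69, 2.69]. Speed limits (rad/s): [2.57, 2.57, 3.14, 3.14, 3.14, 3.14, 3.14].

### API

Orientations are given as a rotation vector (axis times angle).
In Python, from bench import ctrl, get_image, workorder gives the robot as it stands.
- The arm moves only by the tool drive_tool, never from a script. Its argument "increments" is text: rows parted by semicolons, each of 5 numbers parted by spaces: the shift along the tool's x, y, z in mm, then the turn about the tool's y in degrees, then the closure in counts, from 0 (fully open) to 255 (shut). In form: tx ty tz yaw fingers; .... A call has 1 to 20 rows; each row shifts and turns the commanded pose from where the row before left it, along the tool's axes as they then stand; what a row does not reach is not made up. A row lasts 1/8 s, in which the tool goes at most 62.5 mm and 10.7 degrees, less where a joint would pass 70% of its speed; a pose out of reach is approached as far as the arm can. A call is refused whole if a number of a shift passes 62.5 or a number of a turn 10.7, either way. A call with a gripper value outside its range is refused whole. The fingers move at their own pace and stop on an object; "squeeze" is the grip in N (left out, the last holds). Time passes only in rows, so rows that do not move let the fingers close. It gives the time, the measured TCP pose, the force and the opening at its end, in the units of the state.
- ctrl.get_state(): the state, without advancing time (a new reading comes with each control period).
- get_image(name): name is "side" or "top" or "wrist"; returns a dict with "img" (400x640x3 uint8, red, green, blue), "mtx" (3x3 intrinsics, pixels), "camera_from_world" (4x4, takes a point from world to camera coordinates). Camera axes: x right, y up, looking along -z (the intrinsics and any distortion apply to the point x, -y, -z); pixel columns grow to the right and rows downward; lengths in m; the calibration is good to about 2 mm. A picture is of the moment at which its call begins. There is no depth.
- workorder.close_job(): hands the job in, once; it reports no verdict.
The state is a dict: "time": time; "joint_positions": joint angles; "qd": joint speeds; "joint_torque": joint torques, N m; "position": TCP position; "tool_rot": TCP orientation; "ft_force": force on the tool from outside, world axes, zero at the start; "torque": the same for the moment, N m; "grip_width": opening from 0.0 (shut) to 1.0 (fully open).
Only numpy, scipy, OpenCV 4.12 (cv2) and the standard library are available. Lean on these libraries where they do the work, as an engineer would, in place of code of your own. Each camera call takes 0.05 s, during which the arm holds its last target.

### The job

Take the white ceramic scent disc from the leather mat, lay it flat on the plain end of the brass plate, and slide it gently along the plate by feel until it drops into the round recess; leave it there flat and fully home, with nothing touching it. Do not lower it into the recess from above or bear down or push hard on it. Leave the blue disc and everything else where it stands.

Things in the scene. Friction and masses are not known exactly. Their poses are not given: they have to be found in the camera images.
- cradle: Low walnut cradle 130 (x) by 250 (y) mm, rim 14 mm high, fixed; origin: centre of its underside, y along its length, z up. A brass plate 96 (x) by 216 (y) mm lies in it with play: up to 8 mm off centre in the cradle's x and 8 mm in y (not turned), not measured; it stays put under gentle pushes. Its flat face is 20 mm above the cradle's underside. Its two engraved lines are decoration.
- plain_end (a point): Point on the plate's face over the cradle's centre line, 50 mm from the cradle's middle towards -y: the middle of the plate's plain end (flat whatever the play). Axes as the cradle's.
- recess_about (a point): Where the centre of the plate's round recess (45 mm across, 4 mm deep, straight walls) would be, level with the face, were the plate centred: 50 mm from the cradle's middle towards +y. The true centre lies up to 8 mm from here in the cradle's x and up to 8 mm in its y, and must be found by feel or seen. Axes as the cradle's.
- white_disc_center (a point): Centre (half-way up) of the loose white ceramic disc, 42 mm across, 10 mm thick, about 30 g, flat on the mat; z its flat axis. On the plate's face it is 25 mm above the cradle's underside; fully home in the recess 21 mm, 6 mm of the disc standing proud, 1.5 mm to spare all round. Let go partly over the recess, an edge tips in and it lies aslant, caught.
- blue_disc_center (a point): Centre of the dark blue scent disc, same size as the white one, lying on the same mat 84 to 103 mm from it, centre to centre. Not to be moved.
- mat: Brown leather mat 190 (x) by 104 (y) by 3 mm, fixed; origin: centre of its underside. The two discs lie on it side by side along its x.
- tray: White marble tray 320 (x) by 270 (y) mm, rim 18 mm high, fixed, carrying the two flasks, the funnel and the jar; origin: centre of its underside.
- flask_near_center (a point): Loose tall cobalt glass flask 72 mm across and 214 mm tall with its stopper, standing on the marble tray; point on its axis 100 mm above its foot.
- flask_far_center (a point): The other cobalt flask, same size, on the tray; point on its axis 100 mm above its foot.
- funnel_center (a point): Loose stainless steel decant funnel 72 mm across, 72 mm tall, standing mouth down on the tray; point on its axis 20 mm up.
- crystal_jar_center (a point): Loose squat crystal jar with a brass lid, 82 mm across, 75 mm tall, on the tray; point on its axis 30 mm up.
- atomiser_center (a point): Loose rose-coloured travel atomiser, 32 mm across, 70 mm tall; point on its axis half-way up.
- tester_stand_center (a point): Fixed wooden tester stand 75 (x) by 270 (y) mm with a row of vials, 100 mm tall in all, at the back; point on its middle 30 mm up.
Mind the look-alikes: they are no part of the job. Of the things that look like the part that bears white_disc_center, the smallest one is meant.

How it is judged:
On the way:
1. the white disc is laid flat on the plain half of the plate (its centre at least 15 mm from the cradle's middle towards the plain end) (y of white_disc_center in the frame of cradle between -0.09 and -0.015 m and x of white_disc_center in the frame of cradle between -0.04 and 0.04 m and z of white_disc_center in the frame of cradle between 0.0235 and 0.0268 m and angle between white_disc_center's own z axis and vertical below 0.08 rad and contact force between white_disc and cradle above 0.05 N), for 0.2 s.
At the end, for the whole second after the job is handed in: The white disc lies flat (within 0.04 rad) on the floor of the recess, its centre 21 mm (19.5 to 22.2) above the cradle's underside and within 14 mm of recess_about, at rest and touched by nothing but the plate (z of white_disc_center in the frame of cradle between 0.0195 and 0.0222 m and angle between white_disc_center's own z axis and vertical below 0.04 rad and horizontal distance between white_disc_center and recess_about below 0.014 m).
It fails at once if the white disc is held or dropped from above over the recess half of the plate (more than 6 mm and less than 40 mm off its face, centre over that half) instead of being slid along it (y of white_disc_center in the frame of cradle between -0.005 and 0.09 m and x of white_disc_center in the frame of cradle between -0.04 and 0.04 m and z of white_disc_center in the frame of cradle between 0.031 and 0.065 m).
It fails at once if the white disc is pressed or pushed against the plate or its recess with more than 20 N (contact force between white_disc and cradle above 20 N).
It fails at once if the blue disc is moved more than 15 mm, or another loose thing more than 20 mm (distance of blue_disc_center from where it was at the start of the episode above 0.015 m or distance of any of flask_near_center, flask_far_center, funnel_center, crystal_jar_center, atomiser_center from where it was at the start of the episode above 0.02 m).
It also fails if it takes over 64 s, if anything falls off the work surface, if the arm or the gripper's body presses on something with over 40 N, if the wrist force passes 120 N, or if a joint passes its speed limit or range.

## Working session

There is one attempt and no reset: what is moved stays moved. The work goes in short steps, Python scripts to look and compute and a tool call to move; the robot and the scene stay as the last step left them, time stands still between calls to the robot, and variables do not carry over. Pictures are saved under pics/ and viewed, and the job is handed in when it is done.

Besides the shell and the picture viewer there is one more tool, called as name(argument=value, ...) on one line, values as JSON. drive_tool: Moves the arm, as the interface text tells. Its arguments: {"type":"object","properties":{"increments":{"type":"string"},"squeeze":{"type":"number"}},"required":["increments"]}

```bash
mkdir -p pics; ls; cat > h.py <<'E'
import numpy as np, cv2
from bench import ctrl, get_image, workorder
def snap(n,f):
    d=get_image(n); cv2.imwrite(f'pics/{f}.png',d['img'][:,:,::-1]); np.savez(f'pics/{f}.npz',**{k:np.array(d[k]) for k in ('img','mtx','camera_from_world')}); return d
def load(f): return dict(np.load(f'pics/{f}.npz'))
def proj(d,p):
    c=d['camera_from_world']@np.append(p,1); q=d['mtx']@np.array([c[0],-c[1],-c[2]]); return q[:2]/q[2]
def ray(d,u,v,z):
    M=d['camera_from_world'];R=M[:3,:3];o=-R.T@M[:3,3]
    k=np.linalg.inv(d['mtx'])@np.array([u,v,1.]); w=R.T@np.array([k[0],-k[1],-k[2]])
    return o+w*(z-o[2])/w[2]
E
python3 - <<'E'
from h import *
for n in('side','top','wrist'):
    d=snap(n,n+'0'); M=d['camera_from_world'];print(n,-M[:3,:3].T@M[:3,3],d['mtx'].tolist(),[k for k in d])
s=ctrl.get_state();print(s,ctrl.tcp_to_grasp)
E
```

```text
pics
side [-0.03221634 -0.720069    0.89691028] [[462.019254810502, 0.0, 315.08509195078346], [0.0, 462.019254810502, 193.18281034440142], [0.0, 0.0, 1.0]] ['img', 'mtx', 'camera_from_world']
top [ 0.42859731 -0.04483963  1.0402    ] [[383.3460237389248, 0.0, 323.39940965161566], [0.0, 383.3460237389248, 198.9756523805949], [0.0, 0.0, 1.0]] ['img', 'mtx', 'camera_from_world']
wrist [0.14213403 0.63950276 0.38360232] [[286.57507178497434, 0.0, 322.0420102183803], [0.0, 286.57507178497434, 201.842125650623], [0.0, 0.0, 1.0]] ['img', 'mtx', 'camera_from_world']
{'time': 0.15, 'joint_positions': array([-1.22890275,  0.32167333, -0.07010184,  1.4513711 ,  0.02262375,
        1.37082889, -0.05691744]), 'qd': array([ 6.64936703e-04, -1.90291897e-03,  9.81698518e-05, -3.12697385e-03,
       -3.36738878e-05, -1.23020069e-03,  1.08761569e-04]), 'joint_torque': array([ 4.19124435e-04, -4.91798759e+01, -4.04401990e-01, -3.12871885e+01,
       -6.39316533e-02,  4.06169111e-02,  1.23730697e-04]), 'position': array([0.20917803, 0.61497975, 0.22171142]), 'tool_rot': array([-1.34759563, -0.96362802,  0.96553432]), 'ft_force': array([ 0.34429431, -0.09747589,  0.23774096]), 'torque': array([ 0.01231492,  0.03202966, -0.02298398]), 'grip_width': 1.0014435106051482} -0.0187
```

View pics/top0.png

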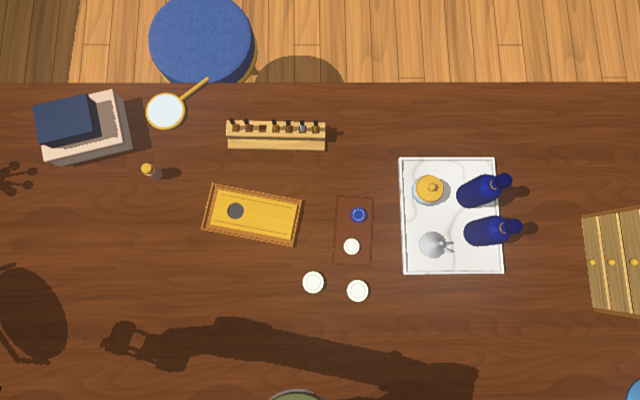

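View pics/side0.png

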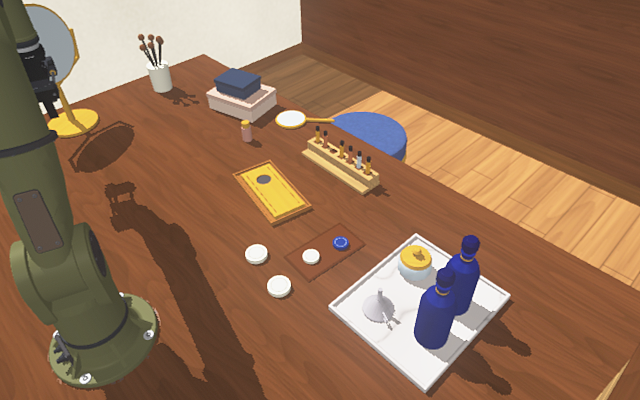

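View pics/wrist0.png

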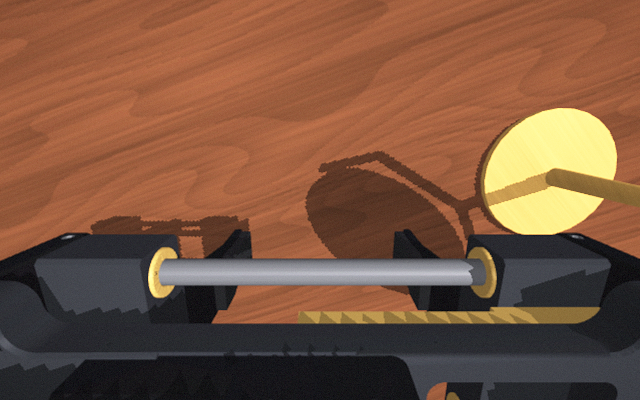

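White candidates in the top view are the disc on the mat at (351,246), table discs at (313,282) and (357,291), and the mirror at (165,110). I choose the one on the mat, which should be the smallest. Next I measure it.

```bash
python3 - <<'E'
from h import *
t=load('top0'); s=load('side0')
def comps(d,mask,mn=40):
    n,l,st,c=cv2.connectedComponentsWithStats(mask.astype(np.uint8)*255)
    return [(i,st[i],c[i],l==i) for i in range(1,n) if st[i][4]>mn]
for nm,d in(('top',t),('side',s)):
    hsv=cv2.cvtColor(d['img'],cv2.COLOR_RGB2HSV)
    w=(hsv[:,:,1]<60)&(hsv[:,:,2]>185)
    for i,st,c,m in comps(d,w):
        if st[4]<2000:
            cn=cv2.findContours(m.astype(np.uint8),0,1)[0][0]; e=cv2.fitEllipse(cn)
            print(nm,'white',st,c.round(1),'ray z13',ray(d,*c,0.013).round(4),[round(x,1) for x in e[1]])
    b=(hsv[:,:,0]>105)&(hsv[:,:,0]<130)&(hsv[:,:,1]>150)&(hsv[:,:,2]>60)
    for i,st,c,m in comps(d,b): print(nm,'blue',st,c.round(1),ray(d,*c,0.013).round(4))
    y=(hsv[:,:,0]>18)&(hsv[:,:,0]<32)&(hsv[:,:,1]>140)&(hsv[:,:,2]>120)
    for i,st,c,m in comps(d,y,800):
        cn=max(cv2.findContours(m.astype(np.uint8),0,1)[0],key=cv2.contourArea); r=cv2.minAreaRect(cn); bx=cv2.boxPoints(r)
        print(nm,'brass',st,bx.round(1).tolist(),[ray(d,*p,0.02)[:2].round(4).tolist() for p in bx])
d=t
for n,b,sc in(('c1',(195,175,190,80),4),('c2',(295,190,90,115),5)):
    x,y,w,h=b; cv2.imwrite(f'pics/{n}.png',cv2.resize(t['img'][y:y+h,x:x+w,::-1],None,fx=sc,fy=sc,interpolation=2))
E
```

```text
top white [148  95  34  32 888] [164.6 110.4] ray z13 [0.8587 0.3589 0.013 ] [31.5, 34.0]
top white [ 42 126  80  34 505] [ 76.8 147.9] ray z13 [0.7522 0.5897 0.013 ] [17.7, 86.1]
top white [344 238  15  17 197] [351.1 246.1] ray z13 [ 0.4736 -0.1518  0.013 ] [14.6, 15.4]
top white [303 271  21  22 361] [312.7 281.8] ray z13 [ 0.3823 -0.0479  0.013 ] [20.1, 21.1]
top white [347 280  21  22 365] [357.1 290.4] ray z13 [ 0.358 -0.164  0.013] [20.2, 21.2]
top blue [477 175  24  22 309] [487.7 186.5] [ 0.6314 -0.5363  0.013 ]
top blue [498 174  14  13 139] [504.1 179.7] [ 0.6502 -0.5845  0.013 ]
top blue [354 211   9   8  50] [357.9 214.4] [ 0.5585 -0.1728  0.013 ]
top blue [489 218  18  22 242] [496.4 228.5] [ 0.5145 -0.5499  0.013 ]
top blue [514 220   8  11  55] [517.6 225. ] [ 0.5232 -0.6094  0.013 ]
top brass [ 210  190   87   50 2706] [[209.60000610351562, 224.0], [216.39999389648438, 188.60000610351562], [296.8999938964844, 204.10000610351562], [290.1000061035156, 239.5]] [[0.5379, 0.2226], [0.6331, 0.2074], [0.5881, -0.0085], [0.4936, 0.0101]]
side white [207  85  68  23 267] [239
[... 996 characters left out ...]
.5] [ 0.557 -0.173  0.013]
side blue [446 254  29  20 244] [459.5 264.7] [ 0.708  -0.4302  0.013 ]
side blue [423 283  28  21 172] [433.2 293. ] [ 0.5941 -0.4345  0.013 ]
side brass [  47   80   52   58 1133] [[29.600000381469727, 110.19999694824219], [60.400001525878906, 78.5], [101.0, 117.80000305175781], [70.19999694824219, 149.60000610351562]] [[0.214, 1.0677], [0.3904, 1.2321], [0.3769, 0.8284], [0.2213, 0.7169]]
side brass [ 241  164   64   55 1562] [[239.6999969482422, 175.10000610351562], [264.79998779296875, 154.39999389648438], [305.6000061035156, 203.89999389648438], [280.3999938964844, 224.60000610351562]] [[0.5322, 0.2197], [0.6506, 0.2461], [0.5859, -0.0126], [0.4839, -0.0243]]
```

View pics/c1.png

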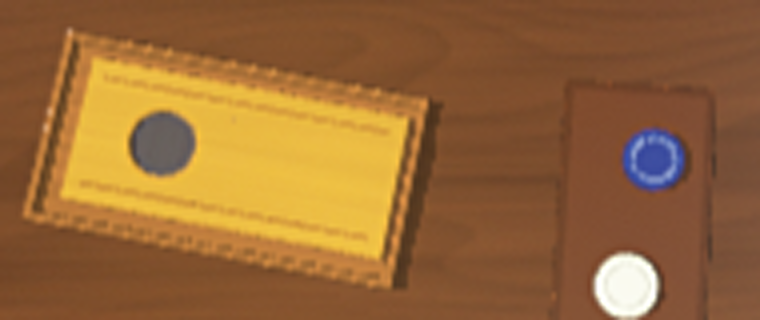

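View pics/c2.png

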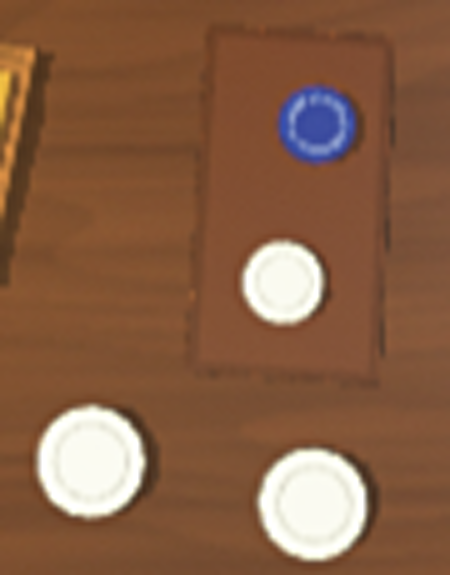

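```bash
python3 - <<'E'
from h import *
t=load('top0'); s=load('side0')
for P in ([(212.5,183),(303,199.5),(293.75,247),(201.25,229.5)],):
    W=np.array([ray(t,*p,0.014)[:2] for p in P]);print(W.round(4).tolist(),'ctr',W.mean(0).round(4),[np.linalg.norm(W[i]-W[(i+1)%4]).round(4) for i in range(4)])
for d,b in((t,(222,198,30,26)),(s,(252,170,24,18))):
    x,y,w,h=b; hsv=cv2.cvtColor(d['img'],cv2.COLOR_RGB2HSV)[y:y+h,x:x+w]
    m=((hsv[:,:,1]<110)).astype(np.uint8)
    n,l,st,c=cv2.connectedComponentsWithStats(m); i=1+np.argmax(st[1:,4]); c=c[i]+[x,y]
    print('recess',st[i],c.round(2),ray(d,*c,.016).round(4),ray(d,*c,.020).round(4))
x,y,w,h=225,150,100,85
cv2.imwrite('pics/c3.png',cv2.resize(s['img'][y:y+h,x:x+w,::-1],None,fx=6,fy=6,interpolation=2))
E
```

```text
[[0.6499, 0.2198], [0.6013, -0.0247], [0.4738, 0.001], [0.5241, 0.2457]] ctr [0.5623 0.1104] [np.float64(0.2494), np.float64(0.1301), np.float64(0.2498), np.float64(0.1284)]
recess [  6   5  16  16 195] [235.28 210.53] [0.5734 0.1566 0.016 ] [0.5728 0.1558 0.02  ]
recess [ 5  5 14  9 96] [263.33 179.16] [0.5732 0.1584 0.016 ] [0.5704 0.1544 0.02  ]
```

View pics/c3.png

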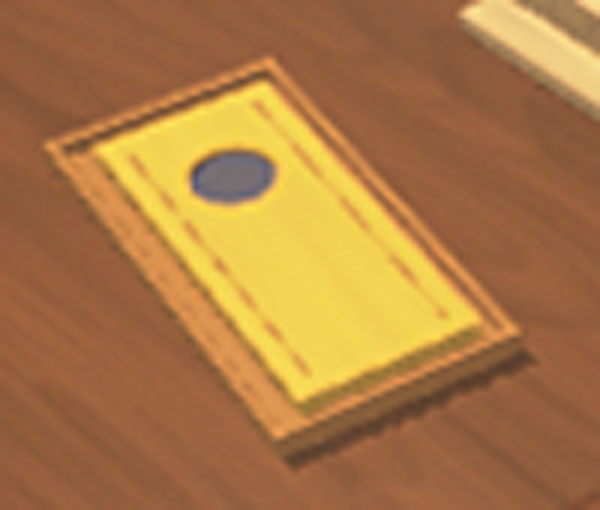

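```bash
cat >> h.py <<'E'
from scipy.spatial.transform import Rotation as Ro
def to_tool(target):
    s=ctrl.get_state(); R=Ro.from_rotvec(s['tool_rot']).as_matrix()
    return R.T@(np.array(target)-s['position'])*1000
def stat():
    s=ctrl.get_state(); R=Ro.from_rotvec(s['tool_rot']).as_matrix()
    a=np.degrees(np.arctan2(R[1,0],R[0,0]))
    print('t',round(s['time'],2),'p',s['position'].round(4),'jaw',round(a,2),'tilt',R[:,1].round(3),'F',s['ft_force'].round(2),'w',round(s['grip_width'],3),'q7',round(s['joint_positions'][6],2))
E
python3 - <<'E'
from h import *
stat();s=ctrl.get_state();print(Ro.from_rotvec(s['tool_rot']).as_matrix().round(3))
print(to_tool([.47,.25,.2]))
E
```

```text
t 0.15 p [0.2092 0.615  0.2217] jaw 71.22 tilt [-0.    -0.001 -1.   ] F [ 0.34 -0.1   0.24] w 1.001 q7 -0.06
[[ 0.322 -0.    -0.947]
 [ 0.947 -0.001  0.322]
 [-0.001 -1.    -0.   ]]
[-261.55079886   22.13924332 -364.43207419]
```

drive_tool(increments="-33 0 -45 0 0;-33 0 -45 0 0;-33 0 -45 0 0;-33 0 -45 0 0;-33 0 -45 0 0;-33 0 -45 0 0;-33 0 -45 0 0;-31 0 -49 -7.3 0;0 0 0 0 0")

```text
time: 1.27
position: [0.4726, 0.2446, 0.2226]
tool_rot: [-1.303, -1.054, 1.054]
ft_force: [0.9, 0.2, 0.3]
grip_width: 1.002
```

```bash
python3 - <<'E'
from h import *
stat();print(to_tool([.4725,-.153,.13]))
E
```

```text
t 1.27 p [0.4726 0.2446 0.2226] jaw 78.0 tilt [ 0.001 -0.002 -1.   ] F [0.94 0.18 0.28] w 1.002 q7 0.85
[-388.82162863   93.30149465  -82.35621491]
```

drive_tool(increments="-48.6 0 -10.3 0 0;-48.6 0 -10.3 0 0;-48.6 0 -10.3 0 0;-48.6 0 -10.3 0 0;-48.6 0 -10.3 0 0;-48.6 0 -10.3 0 0;-48.6 20 -10.3 0 0;-48.6 20 -10.3 0 0;0 25 0 0 0;0 28 0 0 0;0 0 0 0 0;0 0 0 0 0")

```text
time: 2.78
position: [0.4736, -0.1468, 0.1304]
tool_rot: [-1.298, -1.062, 1.06]
ft_force: [-0.1, 0.1, 0.3]
grip_width: 0.999
```

```bash
python3 - <<'E'
from h import *
stat();print(to_tool([.4725,-.153,.03]))
d=snap('wrist','w1');print(proj(d,[.4725,-.153,.013])); t=snap('top','t1'); snap('side','s1')
E
```

```text
t 2.77 p [ 0.4736 -0.1468  0.1304] jaw 78.56 tilt [ 0.001  0.    -1.   ] F [-0.09  0.05  0.28] w 0.999 q7 1.66
[-6.36972541e+00  1.00414475e+02 -3.60966171e-02]
[313.92310946 196.36762476]
```

View pics/w1.png

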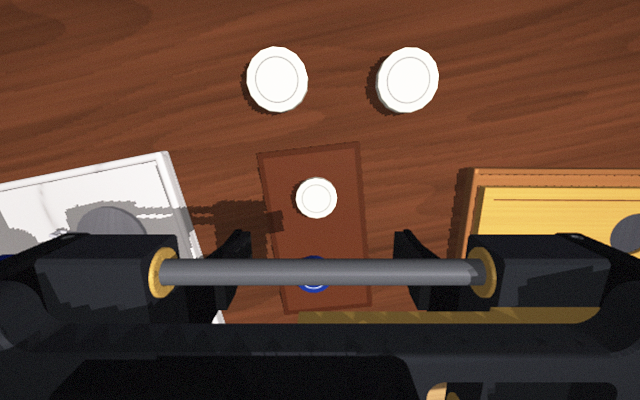

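View pics/s1.png

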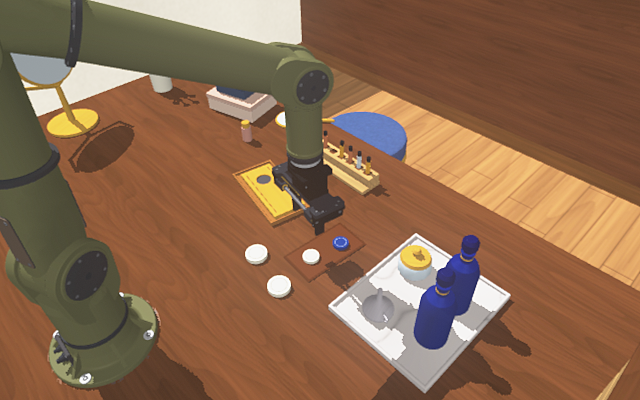

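The wrist view shows the mat disc at (316,198), against a predicted (314,196). The two larger discs at (277,79) and (407,79) are the decoys. Descending.

drive_tool(increments="-6.4 30 0 0 0;0 30 0 0 0;0 25 0 0 0;0 0 0 0 0;0 0 0 0 0")

```text
time: 3.55
position: [0.4728, -0.1537, 0.0458]
tool_rot: [-1.299, -1.062, 1.059]
ft_force: [0.9, -0.7, -0.8]
grip_width: 1.0
```

```bash
python3 - <<'E'
from h import *
w=load('w1');print(ray(w,316,198,.013))
stat();print(to_tool([.4725,-.153,.008]))
d=snap('wrist','w2'); print(proj(d,[.4725,-.153,.013]))
hsv=cv2.cvtColor(d['img'],cv2.COLOR_RGB2HSV); m=((hsv[:,:,1]<60)&(hsv[:,:,2]>170)).astype(np.uint8)
n,l,st,c=cv2.connectedComponentsWithStats(m)
for i in range(1,n):
    if st[i,4]>200: print(st[i],c[i].round(1),ray(d,*c[i],.013).round(4))
E
```

```text
[ 0.47457814 -0.15129912  0.013     ]
t 3.55 p [ 0.4728 -0.1537  0.0458] jaw 78.53 tilt [ 0.002 -0.    -1.   ] F [ 0.91 -0.73 -0.8 ] w 1.0 q7 1.76
[ 0.63958868 37.84349573  0.46697684]
[320.7099419  224.71304461]
[ 223    9   89   97 6510] [267.   56.8] [ 0.3579 -0.1634  0.013 ]
[ 415   10   89   96 6512] [458.9  57.6] [ 0.382  -0.0471  0.013 ]
[   0  162  132   89 5889] [ 55.1 199.6] [ 0.4169 -0.332   0.013 ]
[305 199  47  28 488] [333.1 210.3] [ 0.4636 -0.1422  0.013 ]
```

View pics/w2.png

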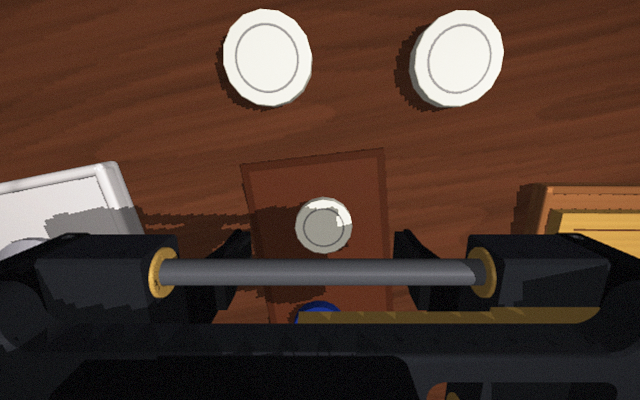

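drive_tool(increments="2 20 0 0 0;0 17 0 0 0;0 0.5 0 0 0;0 0 0 0 0;0 0 0 0 60;0 0 0 0 100", squeeze=5)

```text
time: 4.35
position: [0.4725, -0.1516, 0.0075]
tool_rot: [-1.298, -1.061, 1.06]
ft_force: [0.1, -0.6, -0.6]
grip_width: 0.849
```

```bash
python3 - <<'E'
from h import *
stat();snap('wrist','w3')
E
```

```text
t 4.35 p [ 0.4725 -0.1516  0.0075] jaw 78.52 tilt [ 0.001  0.    -1.   ] F [ 0.12 -0.56 -0.6 ] w 0.849 q7 1.8
```

View pics/w3.png

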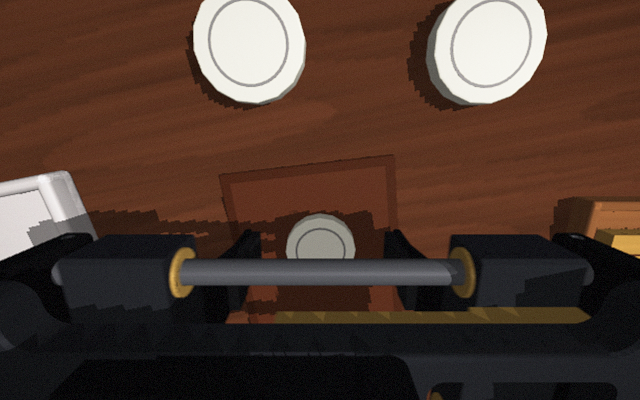

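drive_tool(increments="0 0 0 0 255;0 0 0 0 255;0 0 0 0 255;0 0 0 0 255;0 0 0 0 255;0 0 0 0 255", squeeze=5)

```text
time: 5.15
position: [0.4721, -0.1516, 0.0071]
tool_rot: [-1.297, -1.06, 1.06]
ft_force: [-0.3, 0.5, 0.4]
grip_width: 0.477
```

```bash
python3 - <<'E'
from h import *
stat()
E
```

```text
t 5.15 p [ 0.4721 -0.1516  0.0071] jaw 78.52 tilt [ 0.  0. -1.] F [-0.25  0.54  0.45] w 0.477 q7 1.8
```

Grip width 0.477 × 87 ≈ 41.5 mm, which matches the 42 mm disc. Lifting.

drive_tool(increments="0 -10 0 0 255;0 -20 0 0 255;0 -30 0 0 255;0 0 0 0 255;0 0 0 0 255")

```text
time: 5.78
position: [0.4719, -0.1513, 0.0669]
tool_rot: [-1.297, -1.061, 1.06]
ft_force: [-0.2, 0.3, -0.3]
grip_width: 0.477
```

```bash
python3 - <<'E'
from h import *
stat();snap('wrist','w4'); d=snap('side','s4'); cv2.imwrite('pics/s4c.png',cv2.resize(d['img'][180:300,230:390,::-1],None,fx=4,fy=4,interpolation=2))
print(to_tool([.552,.061,.0675]))
E
```

```text
t 5.78 p [ 0.4719 -0.1513  0.0669] jaw 78.53 tilt [ 0.  0. -1.] F [-0.2   0.32 -0.34] w 0.477 q7 1.73
[224.17414129  -1.33454547 -36.83575448]
```

View pics/w4.png

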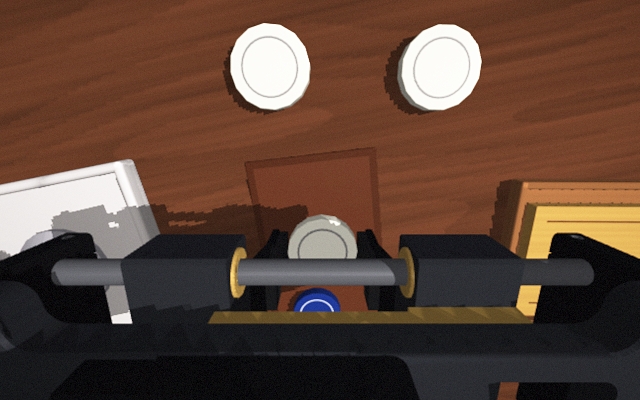

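View pics/s4c.png

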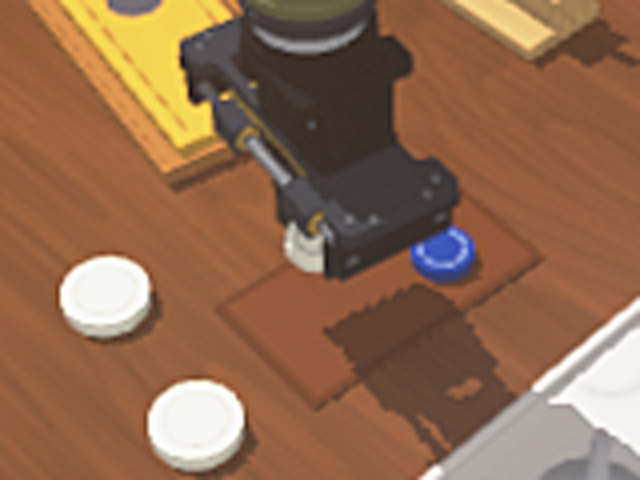

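drive_tool(increments="40 0 -6.5 0 255;40 0 -6.5 0 255;40 0 -6.5 0 255;40 0 -6.5 0 255;40 0 -6.5 0 255;24 0 -4.5 0 255;0 15 0 0 255;0 15 0 0 255;0 5 0 0 255;0 0 0 0 255;0 0 0 0 255")

```text
time: 7.25
position: [0.5532, 0.0601, 0.0325]
tool_rot: [-1.298, -1.06, 1.059]
ft_force: [1.0, -0.5, -1.4]
grip_width: 0.472
```

```bash
python3 - <<'E'
from h import *
stat();print(to_tool([.552,.061,.0241])); snap('wrist','w5');d=snap('top','t5'); cv2.imwrite('pics/t5c.png',cv2.resize(d['img'][170:270,190:330,::-1],None,fx=5,fy=5,interpolation=2))
E
```

```text
t 7.25 p [0.5532 0.0601 0.0325] jaw 78.47 tilt [ 0.001  0.    -1.   ] F [ 1.   -0.46 -1.44] w 0.472 q7 1.37
[0.66327113 8.36498278 1.39061718]
```

View pics/w5.png

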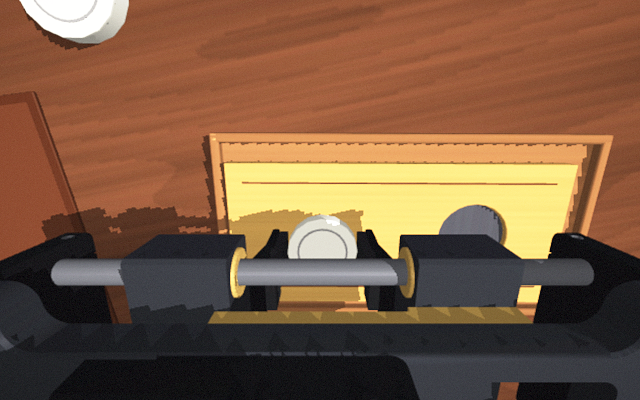

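View pics/t5c.png

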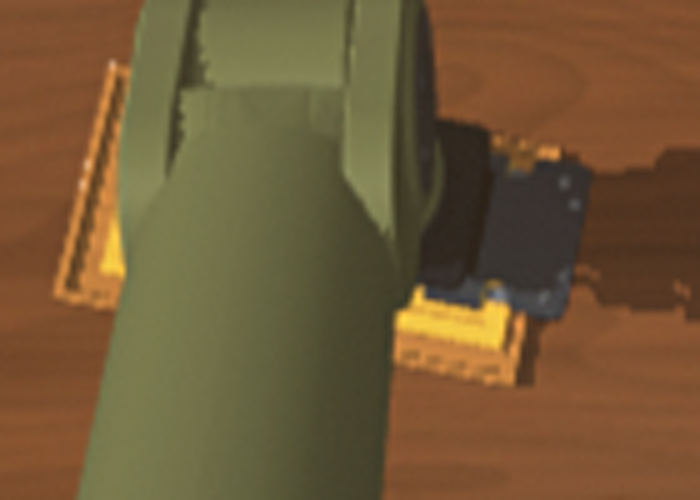

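drive_tool(increments="0 4 0 0 255;0 2 0 0 255;0 1 0 0 255;0 0 0 0 255;0 0 0 0 255")

```text
time: 7.98
position: [0.553, 0.0606, 0.0251]
tool_rot: [-1.297, -1.06, 1.06]
ft_force: [0.6, -0.5, -0.1]
grip_width: 0.475
```

drive_tool(increments="0 1 0 0 255;0 0 0 0 255;0 0 0 0 255")

```text
time: 8.35
position: [0.5529, 0.0606, 0.0241]
tool_rot: [-1.297, -1.06, 1.06]
ft_force: [-0.2, 0.6, 0.3]
grip_width: 0.48
```

drive_tool(increments="0 0.7 0 0 255;0 0 0 0 255;0 0 0 0 255")

```text
time: 8.72
position: [0.5531, 0.0606, 0.0238]
tool_rot: [-1.297, -1.061, 1.06]
ft_force: [-1.4, -0.1, 5.3]
grip_width: 0.48
```

Contact at TCP z≈0.024, as expected. I ease the force, then slide part-way.

drive_tool(increments="0 -0.4 0 0 255;0 0 0 0 255;0 0 0 0 255")

```text
time: 9.1
position: [0.553, 0.0606, 0.0238]
tool_rot: [-1.297, -1.061, 1.06]
ft_force: [-1.3, -1.1, 3.1]
grip_width: 0.479
```

```bash
cat >> h.py <<'E'
from scipy.optimize import least_squares
def circ(pts,r,c0):
    f=lambda c: np.hypot(pts[:,0]-c[0],pts[:,1]-c[1])-r
    s=least_squares(f,c0,loss='soft_l1',f_scale=0.0007); return s.x, np.abs(f(s.x)).mean()
def subray(d,pts,z): return np.array([ray(d,u,v,z)[:2] for u,v in pts])
E
python3 - <<'E'
from h import *
stat(); d=snap('wrist','w6')
s=ctrl.get_state()
cv2.imwrite('pics/w6c.png',cv2.resize(d['img'][170:290,260:540,::-1],None,fx=2.8,fy=2.8,interpolation=2))
im=d['img']; 
for v in(205,210,215,220,225,230): print(v,[tuple(int(x) for x in im[v,u]) for u in range(430,520,8)])
E
```

```text
t 9.1 p [0.553  0.0606 0.0238] jaw 78.52 tilt [ 0.  0. -1.] F [-1.32 -1.1   3.07] w 0.479 q7 1.37
205 [(253, 236, 135), (253, 235, 132), (253, 236, 134), (253, 236, 135), (253, 236, 135), (254, 235, 133), (253, 237, 133), (254, 238, 135), (253, 238, 136), (254, 238, 137), (254, 237, 136), (254, 236, 133)]
210 [(254, 238, 139), (254, 237, 135), (254, 237, 134), (254, 235, 132), (254, 237, 137), (255, 239, 131), (126, 119, 117), (100, 95, 104), (245, 199, 103), (254, 237, 135), (254, 237, 133), (254, 238, 138)]
215 [(253, 235, 135), (254, 239, 141), (253, 236, 135), (254, 237, 135), (135, 121, 121), (113, 114, 121), (117, 115, 126), (115, 110, 119), (117, 115, 124), (168, 126, 62), (254, 236, 134), (253, 235, 133)]
220 [(254, 236, 134), (254, 237, 135), (254, 238, 138), (226, 180, 123), (117, 117, 125), (112, 112, 120), (113, 112, 120), (115, 112, 122), (111, 108, 118), (60, 59, 65), (255, 246, 148), (254, 238, 134)]
225 [(254, 241, 139), (254, 240, 138), (254, 241, 141), (109, 110, 119), (111, 115, 124), (115, 110, 119), (111, 109, 118), (106, 106, 116), (114, 114, 122), (114, 114, 122), (147, 115, 58), (254, 240, 140)]
230 [(254, 238, 136), (254, 238, 137), (239, 196, 128), (106, 107, 118), (117, 116, 125), (114, 113, 122), (112, 109, 116), (109, 109, 119), (114, 114, 122), (113, 107, 120), (137, 100, 47), (254, 237, 136)]
```

View pics/w6c.png

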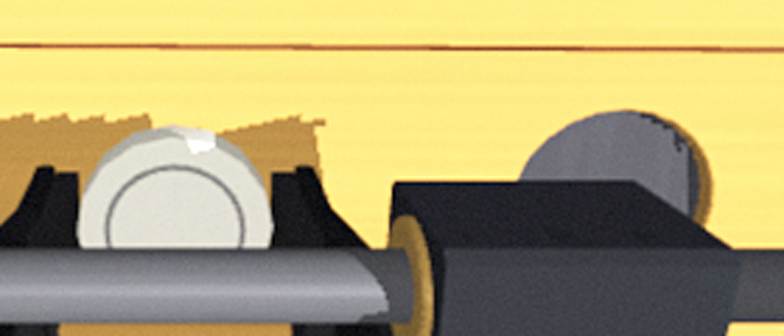

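```bash
cat >> h.py <<'E'
def measure(d,box_r,box_d,r0=(.573,.157)):
    im=d['img'].astype(int); M=d['camera_from_world']; 
    x0,x1,y0,y1=box_r
    bright=(im[:,:,0]>215)&(im[:,:,1]>200)&(im[:,:,2]<175)
    P=[]
    for u in range(x0,x1):   # top boundary per column
        col=~bright[y0:y1,u]; k=np.argmax(col)
        if col.any() and k>2: P.append((u,y0+k-0.5))
    for v in range(y0,y1):
        row=~bright[v,x0:x1]
        if row.any():
            ks=np.nonzero(row)[0]
            if ks[0]>2:P.append((x0+ks[0]-0.5,v))
            if ks[-1]<x1-x0-3:P.append((x0+ks[-1]+0.5,v))
    W=subray(d,P,.020); c,e=circ(W,.0225,r0)
    print('recess',c.round(4),'err',e.round(5),len(P))
    x0,x1,y0,y1=box_d
    wh=(im.max(2)-im.min(2)<45)&(im.min(2)>125)
    P=[]
    for u in range(x0,x1):
        col=wh[y0:y1,u]
        if col.any(): P.append((u,y0+np.argmax(col)-0.5))
    for v in range(y0,y1):
        ks=np.nonzero(wh[v,x0:x1])[0]
        if len(ks)>20: P+= [(x0+ks[0]-.5,v),(x0+ks[-1]+.5,v)]
    p=ctrl.get_state()['position']
    for z in(.029,.030):
        W=subray(d,P,z); cd,e=circ(W,.021,p[:2]); print('disc',z,cd.round(4),'err',e.round(5),len(P),'minus tcp',(cd-p[:2]).round(4))
    R=Ro.from_rotvec(ctrl.get_state()['tool_rot']).as_matrix()
    print('tool shift disc->recess mm',(R.T@np.append(c-cd,0)*1000).round(1))
E
python3 - <<'E'
from h import *
d=load('w6'); M=d['camera_from_world'];print(-M[:3,:3].T@M[:3,3])
measure(d,(420,530,195,233),(285,360,205,256))
E
```

```text
[0.48346327 0.07598007 0.18582535]
recess [0.5738 0.1572] err 0.00014 116
disc 0.029 [0.5543 0.0619] err 0.00039 150 minus tcp [0.0012 0.0013]
disc 0.03 [0.554  0.0619] err 0.00044 150 minus tcp [0.001  0.0014]
tool shift disc->recess mm [97.3  0.  -0.4]
```

drive_tool(increments="4 0 0 0 255;5 0 0 0 255;5 0 0 0 255;5 0 0 0 255;5 0 0 0 255;5 0 0 0 255;5 0 0 0 255;5 0 0 0 255;5 0 0 0 255;5 0 0 0 255;4 0 0 0 255;4 0 0 0 255;4 0 0 0 255;4 0 0 0 255;2 0 0 0 255;0 0 0 0 255;0 0 0 0 255")

```text
time: 11.28
position: [0.5663, 0.1267, 0.0238]
tool_rot: [-1.297, -1.061, 1.06]
ft_force: [-0.0, -1.3, 4.5]
grip_width: 0.478
```

```bash
python3 - <<'E'
from h import *
stat(); d=snap('wrist','w7'); snap('side','s7')
E
```

```text
t 11.28 p [0.5663 0.1267 0.0238] jaw 78.53 tilt [ 0.     0.001 -1.   ] F [-0.04 -1.31  4.5 ] w 0.478 q7 1.27
```

View pics/w7.png

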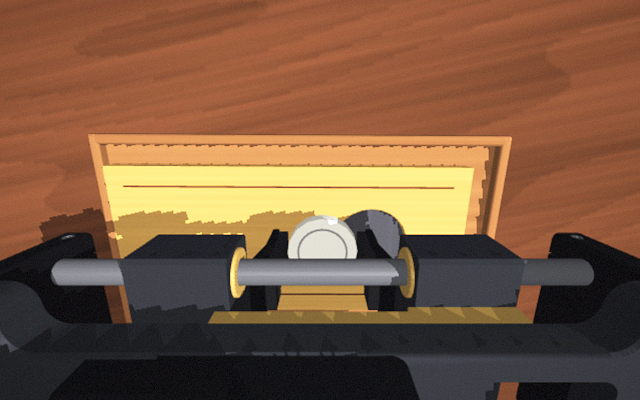

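drive_tool(increments="4 0 0 0 255;4 0 0 0 255;4 0 0 0 255;4 0 0 0 255;4 0 -0.2 0 255;3 0 -0.2 0 255;2 0 0 0 255;0 0 0 0 255;0 0 0 0 255")

```text
time: 12.5
position: [0.5717, 0.1506, 0.0237]
tool_rot: [-1.297, -1.06, 1.06]
ft_force: [0.5, -2.3, 4.0]
grip_width: 0.478
```

```bash
python3 - <<'E'
from h import *
stat(); d=snap('wrist','w8'); print(to_tool([.5730,.1558,.0238]))
cv2.imwrite('pics/w8c.png',cv2.resize(d['img'][190:300,240:400,::-1],None,fx=4.5,fy=4.5,interpolation=2))
E
```

```text
t 12.5 p [0.5717 0.1506 0.0237] jaw 78.52 tilt [ 0. -0. -1.] F [ 0.48 -2.31  4.  ] w 0.478 q7 1.23
[ 5.30319142 -0.06684756 -0.27978933]
```

View pics/w8c.png

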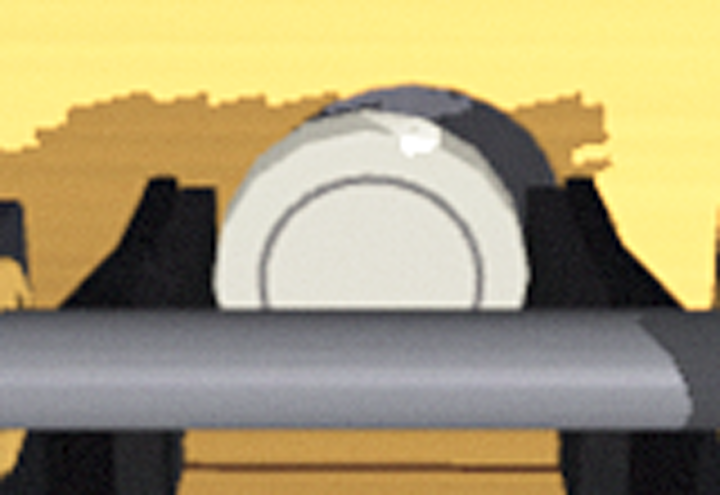

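The wrist view shows the disc overlapping the recess, with the mouth's dark crescent still ahead on the +y side (pixels (320–365), 209–232). Now small steps, watching z for the drop.

drive_tool(increments="1.5 0 0 0 255;1 0 0 0 255;0 0 0 0 255")

```text
time: 12.92
position: [0.5719, 0.1537, 0.0236]
tool_rot: [-1.297, -1.061, 1.06]
ft_force: [0.6, 0.4, 2.8]
grip_width: 0.475
```

drive_tool(increments="1 0 0 0 255;0 0 0 0 255;0 0 0 0 255")

```text
time: 13.3
position: [0.5717, 0.1547, 0.0233]
tool_rot: [-1.296, -1.06, 1.061]
ft_force: [-0.9, 0.8, -0.2]
grip_width: 0.481
```

drive_tool(increments="1 0 0 0 255;0 0 0 0 255;0 0 0 0 255")

```text
time: 13.68
position: [0.5724, 0.1552, 0.0237]
tool_rot: [-1.297, -1.06, 1.06]
ft_force: [-0.7, 0.5, -0.8]
grip_width: 0.478
```

The vertical support vanished at y≈0.1547, so the disc is over the hole. I follow it down in small steps.

drive_tool(increments="0 0.6 0 0 255;0 0 0 0 255;0 0 0 0 255")

```text
time: 14.05
position: [0.5724, 0.1552, 0.0231]
tool_rot: [-1.297, -1.06, 1.06]
ft_force: [-0.6, 0.4, 0.6]
grip_width: 0.475
```

drive_tool(increments="0 0.6 0 0 255;0 0 0 0 255;0 0 0 0 255")

```text
time: 14.42
position: [0.5724, 0.1552, 0.0226]
tool_rot: [-1.297, -1.06, 1.06]
ft_force: [-0.5, 0.8, 0.7]
grip_width: 0.48
```

The tool is 1.2–1.4 mm below the face with about 0.7 N vertical and 0.9 N sideways, so the disc is inside the recess. Releasing lets it settle.

drive_tool(increments="0 0.6 0 0 255;0 0 0 0 255;0 0 0 0 115;0 0 0 0 105;0 0 0 0 95;0 0 0 0 90;0 0 0 0 90")

```text
time: 15.3
position: [0.5726, 0.155, 0.022]
tool_rot: [-1.297, -1.06, 1.06]
ft_force: [0.2, -0.0, 0.3]
grip_width: 0.638
```

```bash
python3 - <<'E'
from h import *
stat(); d=snap('wrist','w9'); 
cv2.imwrite('pics/w9c.png',cv2.resize(d['img'][190:300,240:400,::-1],None,fx=4.5,fy=4.5,interpolation=2))
E
```

```text
t 15.3 p [0.5726 0.155  0.022 ] jaw 78.52 tilt [ 0.  0. -1.] F [ 0.19 -0.05  0.25] w 0.638 q7 1.22
```

View pics/w9c.png

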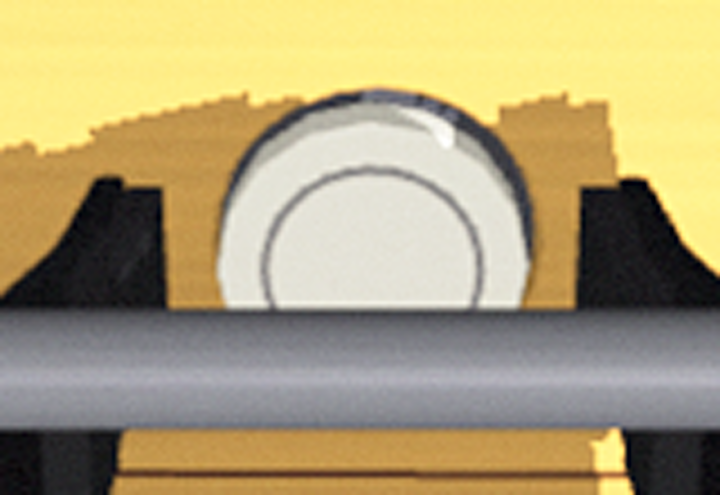

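The disc sits inside the dark ring and the fingers are clear. I open a little more, rise, then back off for a check.

drive_tool(increments="0 0 0 0 60;0 0 0 0 60;0 -3 0 0 60;0 -10 0 0 60;0 -25 0 0 60;0 -30 0 0 60;-40 -20 0 0 60;-50 -10 20 0 60;-50 0 30 0 60;-50 0 30 0 60;-40 0 0 0 60;0 0 0 0 60;0 0 0 0 60")

```text
time: 16.98
position: [0.4489, -0.0539, 0.1206]
tool_rot: [-1.298, -1.062, 1.059]
ft_force: [0.4, 0.0, -0.0]
grip_width: 0.767
```

```bash
python3 - <<'E'
from h import *
stat(); a=[]
for n,f,b in(('top','t10',(190,170,120,85)),('side','s10',(225,150,100,85))):
    d=snap(n,f);x,y,w,h=b
    a.append(cv2.resize(d['img'][y:y+h,x:x+w,::-1],(760,290) if 0 else (int(w*4),int(h*4)),interpolation=2))
    im=d['img'].astype(int); m=((im.max(2)-im.min(2)<60)&(im.min(2)>150)).astype(np.uint8); k=np.zeros_like(m);k[y:y+h,x:x+w]=m[y:y+h,x:x+w]
    nn,l,st,c=cv2.connectedComponentsWithStats(k)
    for i in range(1,nn):
        if st[i,4]>50: print(n,st[i],c[i].round(1),ray(d,*c[i],.026).round(4))
W=max(i.shape[1] for i in a)
cv2.imwrite('pics/a10.png',np.vstack([cv2.copyMakeBorder(i,0,0,0,W-i.shape[1],0)[:290] for i in a]))
E
```

```text
t 16.98 p [ 0.4489 -0.0539  0.1206] jaw 78.51 tilt [ 0.001  0.001 -1.   ] F [ 0.43  0.04 -0.04] w 0.767 q7 1.41
top [228 202  15  16 195] [235.  209.7] [0.5741 0.1554 0.026 ]
```

View pics/a10.png

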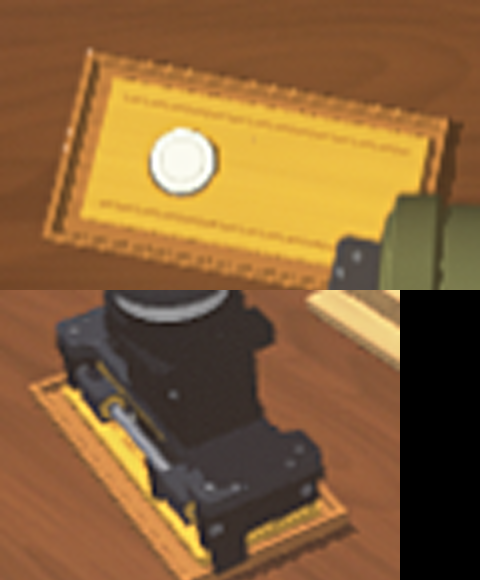

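View pics/t10.png

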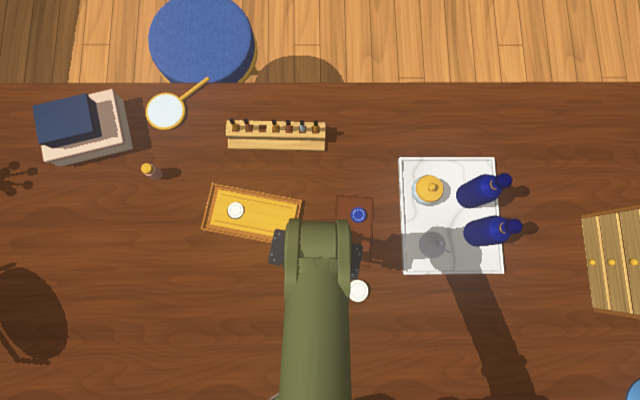

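drive_tool(increments="-40 -20 0 0 60;-40 -20 0 0 60;-40 0 0 0 60;0 0 0 0 60;0 0 0 0 60;0 0 0 0 60")

```text
time: 17.82
position: [0.4248, -0.1705, 0.1597]
tool_rot: [-1.296, -1.062, 1.063]
ft_force: [0.2, 0.1, -0.6]
grip_width: 0.768
```

```bash
python3 - <<'E'
from h import *
stat(); t0=load('top0')
d=snap('side','s11'); cv2.imwrite('pics/s11c.png',cv2.resize(d['img'][145:205,235:315,::-1],None,fx=9,fy=9,interpolation=2))
im=d['img'].astype(int);m=((im.max(2)-im.min(2)<60)&(im.min(2)>150)).astype(np.uint8)
n,l,st,c=cv2.connectedComponentsWithStats(m)
for i in range(1,n):
    if st[i,4]>50 and 240<c[i][0]<320 and 150<c[i][1]<280: print(st[i],c[i].round(1),[ray(d,*c[i],z).round(4).tolist() for z in(.026,.03)])
for z in (.026,.030): print(z,proj(d,[.5738,.1567,z]))
hsv=cv2.cvtColor(d['img'],cv2.COLOR_RGB2HSV); b=((hsv[:,:,0]>105)&(hsv[:,:,0]<130)&(hsv[:,:,1]>150)&(hsv[:,:,2]>60)).astype(np.uint8)
n,l,st,c=cv2.connectedComponentsWithStats(b)
for i in range(1,n):
    if st[i,4]>25: print('blue',st[i],c[i].round(1))
E
```

```text
t 17.82 p [ 0.4248 -0.1705  0.1597] jaw 78.68 tilt [-0.001  0.    -1.   ] F [ 0.18  0.1  -0.64] w 0.768 q7 1.64
[245 244  22  20 352] [255.8 253.4] [[0.3719, -0.0617, 0.026], [0.37, -0.0647, 0.03]]
0.026 [263.54772881 176.73658157]
0.03 [263.42046558 175.6942123 ]
blue [463 235  15   8  38] [471.  238.1]
blue [333 239  15   9  76] [339.6 242.6]
blue [461 249  14   8  36] [466.6 253.8]
blue [446 254  27  20 245] [459.4 264.7]
blue [421 283  30  24 251] [433.8 295.4]
```

View pics/s11c.png

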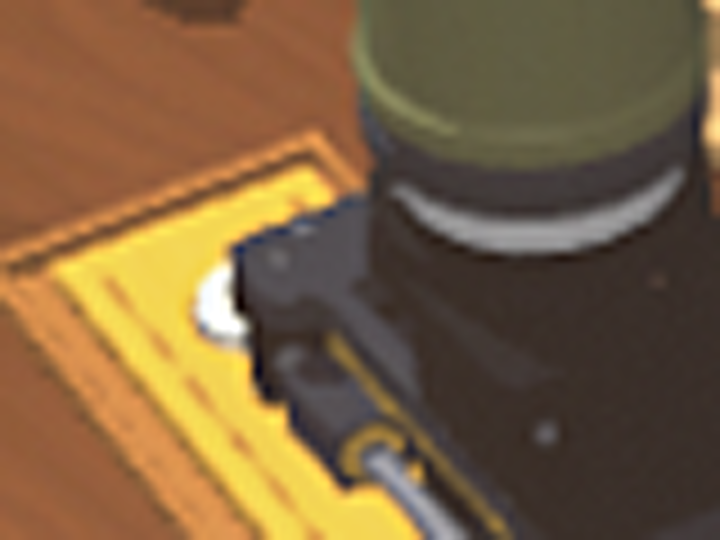

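View pics/s11.png

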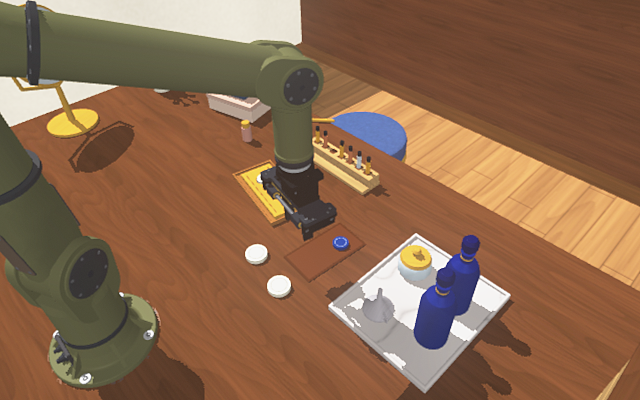

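Still occluded. I move aside at height, further right and forward.

drive_tool(increments="-40 -10 0 0 60;-40 -10 -20 0 60;-40 -10 -30 0 60;0 0 -30 0 60;0 0 0 0 60;0 0 0 0 60")

```text
time: 18.62
position: [0.4785, -0.3047, 0.1893]
tool_rot: [-1.295, -1.06, 1.062]
ft_force: [-0.6, 0.4, -0.1]
grip_width: 0.765
```

```bash
python3 - <<'E'
from h import *
stat(); t=snap('top','t12')
d=snap('side','s12'); cv2.imwrite('pics/s12c.png',cv2.resize(d['img'][145:205,235:315,::-1],None,fx=9,fy=9,interpolation=2))
im=d['img'].astype(int);m=((im.max(2)-im.min(2)<60)&(im.min(2)>150)).astype(np.uint8)
n,l,st,c=cv2.connectedComponentsWithStats(m)
for i in range(1,n):
    if st[i,4]>50 and 240<c[i][0]<320 and 150<c[i][1]<280: print(st[i],c[i].round(1),[ray(d,*c[i],z).round(4).tolist() for z in(.026,.03)])
E
```

```text
t 18.62 p [ 0.4785 -0.3047  0.1893] jaw 78.58 tilt [-0.002  0.    -1.   ] F [-0.65  0.42 -0.14] w 0.765 q7 2.06
[257 173  14  11 123] [263.5 177.9] [[0.5702, 0.1525, 0.026], [0.5674, 0.1485, 0.03]]
[245 244  22  20 352] [255.8 253.4] [[0.3719, -0.0617, 0.026], [0.37, -0.0647, 0.03]]
```

View pics/s12c.png

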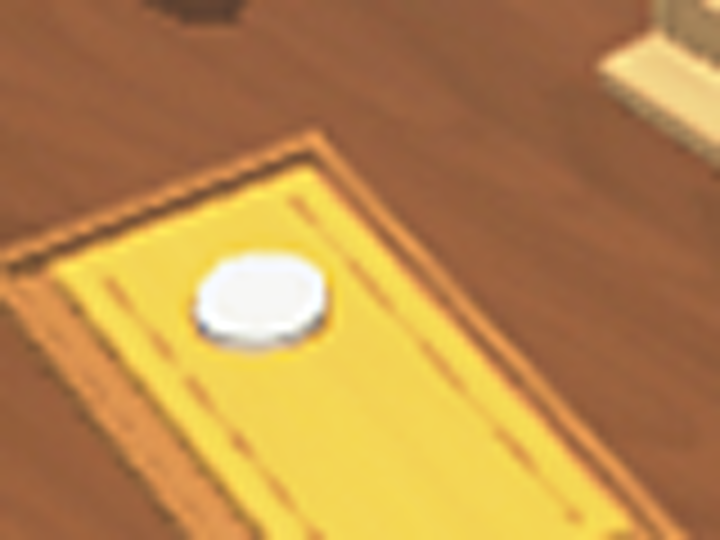

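drive_tool(increments="49 0 0 0 60;49 0 0 0 60;49 0 0 0 60;49 0 0 0 60;49 0 0 0 60;49 0 0 0 60;49 0 -10 0 60;49 0 -10 0 60;49 20 -15 0 60;49 20 -15 0 60;0 20 0 0 60;0 10 0 0 60;0 0 0 0 60;0 0 0 0 60")

```text
time: 20.48
position: [0.6259, 0.1636, 0.1214]
tool_rot: [-1.298, -1.061, 1.057]
ft_force: [-0.3, 0.4, -0.3]
grip_width: 0.767
```

```bash
python3 - <<'E'
from h import *
stat(); d=snap('wrist','w13'); print(proj(d,[.5738,.1572,.02]),proj(d,[.5738,.1572,.026]))
E
```

```text
t 20.48 p [0.6259 0.1636 0.1214] jaw 78.42 tilt [ 0.002  0.001 -1.   ] F [-0.34  0.39 -0.29] w 0.767 q7 1.27
[301.51309879 147.28621464] [301.06746208 147.85146338]
```

View pics/w13.png

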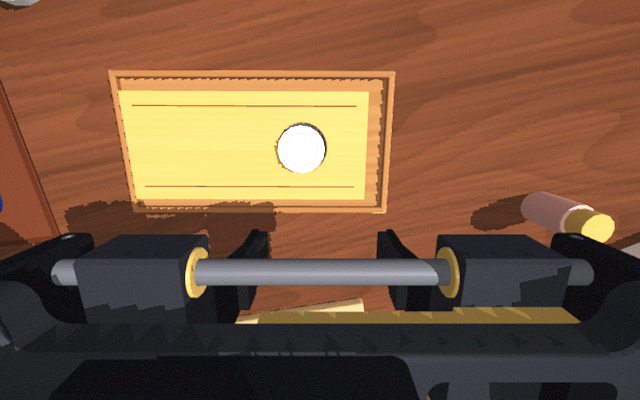

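```bash
python3 - <<'E'
from h import *
d=load('w13'); cv2.imwrite('pics/w13c.png',cv2.resize(d['img'][113:183,262:342,::-1],None,fx=8,fy=8,interpolation=2))
im=d['img'].astype(int); sub=np.zeros(im.shape[:2],np.uint8); m=((im.min(2)>170)); sub[113:183,262:342]=m[113:183,262:342]
cn=max(cv2.findContours(sub,0,1)[0],key=cv2.contourArea); e=cv2.fitEllipse(cn);print(e,[ray(d,*e[0],z).round(4).tolist() for z in(.026,.03)])
W=subray(d,cn[:,0,:],.026); e2=cv2.fitEllipse((W*1e4).astype(np.float32)); print('world ellipse mm/10',e2)
E
```

```text
((300.7806396484375, 148.8917694091797), (46.078758239746094, 47.20315933227539), 156.95652770996094) [[0.5746, 0.1568, 0.026], [0.5743, 0.1571, 0.03]]
world ellipse mm/10 ((5750.7255859375, 1566.6529541015625), (409.6970520019531, 411.737548828125), 65.2879409790039)
```

View pics/w13c.png

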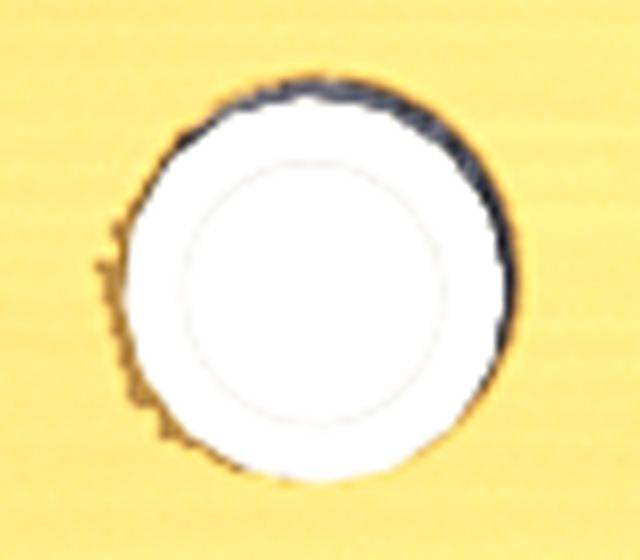

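The disc lies concentric inside the recess. The mouth's dark crescent is only about 1–1.5 mm wide at the upper right, and the outline is round (41.0 × 41.2 mm at z = 26 mm). Nothing touches it, so I hand in.

```bash
python3 - <<'E'
from h import *
workorder.close_job(); stat()
E
```

```text
the job is handed in; nothing more can be done
the job is handed in; nothing more can be done
```

I gripped the white disc on the mat at about 5 N and laid it flat on the plain end of the brass plate, with a contact force of up to about 5 N. I then slid it about 95 mm along the plate under 3–5 N until the upward force vanished at the recess. I followed it about 1.5–2 mm into the hole with under 1 N, released it there and withdrew. The job was handed in shortly after the last reading, at 20.5 s; no verdict came back.

**Position:** The last close wrist view shows the disc inside the recess. Its centre measures (0.575, 0.157), against (0.574, 0.157) measured for the recess.

**Flatness and contact:** The outline is round at 41.0 × 41.2 mm, so the disc looks flat. Nothing was touching it.

**Other objects:** The blue disc looked unmoved in the later top and side views, and so did the flasks, funnel and jar. I only saw the atomiser standing in the last wrist view and did not measure it again.

**What disagreed:** The side camera put the disc about 4–5 mm from the other views. I put this down to the disc's lit side being counted in and to calibration error. The disc's height in the recess was judged from the force drop and the close view, not measured directly.

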